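# Prop up the plaster drying slab with a pry bar

## Robot

A 6-joint arm with a two-finger parallel gripper is mounted at the origin on the work surface; the furniture and walls round the work are solid. World frame = base frame: x ahead of the robot, y to its left, z up, the work surface at z = 0. Lengths are in m, angles in rad, forces in N, time in s.
With the tool pointing down it reaches from about 0.35 to 0.725 m from the base axis. Payload 6 kg.
Tool frame: the origin (TCP) lies between the finger pads; the fingertips stand 19 mm ahead of it and the grasp point (between the pads) is the TCP; z points along the fingers, x is the direction in which the jaws open and shut, and the axes are right-handed (so a half turn about z gives the same grasp; the last joint's range is limited). The gripper opens to 85 mm and grips with 20 to 120 N. Pads are 22 mm wide; open, the fingers measure 114 mm over their backs; the gripper's body (76 mm by 85 mm) begins 54 mm behind the grasp point. The pads swing forward as they close: fully open they stand 13 mm farther back than shut.
Start: joints at [1.683, 0.04, 0.085, 0, -1.615, -0.334], TCP at [0.132, 0.585, 0.25] pointing down, gripper open.
Joint ranges: [-2.56, 2.56], [-1.29, 2.01], [-1.08, 1.49], [-3.29, 1.98], [-2.81, -0.18], [-2.99, 2.99]. Speed limits (rad/s): [2.57, 2.57, 3.01, 3.14, 3.14, 3.14].

## Interface

Orientations are given as a rotation vector (axis times angle).
In Python, from workcell import env, read_camera gives the robot as it stands.
- The arm moves only by the shell command python3 -m inch 'ROWS' [OPENING] [FORCE]. ROWS is JSON, a list that holds one entry, the list of rows, each a list of 4 numbers: the shift along the tool's x, y, z in cm, then the turn about the tool's z in degrees. In form: [[[dx, dy, dz, spin], ...]]. A call has 1 to 20 rows; each row is the pose to reach, as a shift and turn from the pose commanded when the call began, along the tool's axes at that moment; what a row does not reach only later rows make up. A row lasts 1/12 s, in which the tool goes at most 41.7 mm and 7.16 degrees, less where a joint would pass 70% of its speed; a pose out of reach is approached as far as the arm can. A call with a gripper value outside its range is refused whole. OPENING is the finger opening in cm, from 0 to 8.54, set as the call begins (- or left out, the last holds). The fingers move at their own pace and stop on an object; FORCE is the grip in N (left out, the last holds). Time passes only in rows, so rows that repeat a pose let the fingers close. It gives the time, the measured TCP pose, the force and the opening at its end, in the units of the state.
- env.get_obs(): the state, without advancing time (a new reading comes with each control period).
- read_camera(name): name is "scene" or "side" or "wrist"; returns a dict with "color" (384x512x3 uint8, blue, green, red), "camera_matrix" (3x3 intrinsics, pixels), "view" (4x4, takes a point from world to camera coordinates). Camera axes: x right, y up, looking along -z (the intrinsics and any distortion apply to the point x, -y, -z); pixel columns grow to the right and rows downward; lengths in m; the calibration is good to about 2 mm. A picture is of the moment at which its call begins. There is no depth.
- env.sign_off(): hands the job in, once; it reports no verdict.
The state is a dict: "t": time; "joint_positions": joint angles; "qd": joint speeds; "joint_efforts": joint torques, N m; "position": TCP position; "ee_rot": TCP orientation; "contact_force": force on the tool from outside, world axes, zero at the start; "torque": the same for the moment, N m; "gripper_width": finger opening in m.
Only numpy, scipy, OpenCV 4.12 (cv2) and the standard library are available. Lean on these libraries where they do the work, as an engineer would, in place of code of your own. Each camera call takes 0.05 s, during which the arm holds its last target. There are 200 camera calls.

## Task

The heavy plaster drying slab has to dry from below: press down the raised end of the pry bar that lies over the block, so that it levers up the slab's front edge until the two short legs drop under it, then let the bar up so that the slab is left standing propped on its legs. Move the slab only with the bar, never with the gripper or arm, without shifting it along the table, and leave the bar lying over the block with its toe under the slab.

Things in the scene. Friction and masses are not known exactly. Their poses are not given: they have to be found in the camera images.
- pry_bar: Loose flat steel bar, 310 x 22 x 10 mm. Its raised end is a flat press pad 62 x 36 mm. Origin: centre of the pad's top, about 120 mm up. At first +x is level, towards the toe, +z up, and the bar slopes down 23 degrees. Ridge 200 mm, slab's lip 260 mm along the bar from the origin. Pressing the pad down 65 to 70 mm lifts the slab enough, 80 to 88 is safe; 4 to 12 N. Let go with the slab propped, it rests about 70 mm up.
- fulcrum_block: Fixed wooden block 50 x 70 x 19 mm with a round steel ridge (top 34 mm over the table) across the bar, between two steel cheeks 32 mm apart and 53 mm high that guide the bar sideways; pins under the bar keep it from sliding lengthwise. Origin: centre of its underside; x runs along the bar to the slab.
- drying_slab: Heavy loose slab of white plaster in a dark iron tray, 180 x 200 x 62 mm, about 4 kg. Origin: centre of its underside; z normal to its top; -x to the front, where the bar's toe is. The front 35 mm is a lip, its underside 20 mm over the table. The rear lower edge stays on the table while the front is lifted. Propped, it leans back about 5 degrees.
- prop_legs (a joint): Hinge of two short steel legs, one on each side of the slab near its front, on one shaft. 0 rad (start): folded back, tips on the table. A light spring swings them forward as the slab rises; 0.92 rad (stop): square to the underside, standing under the slab. They reach the stop only with the slab tilted 5 degrees or more.
Mind the look-alikes: they are no part of the job. Of the things that look like the fulcrum_block, the smallest one is meant.

How it is judged:
On the way:
1. the slab's front edge is levered up by pressing on the bar (contact force between any of the fingers, the arm and pry_bar above 0.5 N and angle between drying_slab's own z axis and vertical above 0.06 rad), for 0.1 s.
At the end, for the whole second after the job is handed in: The slab stands at rest on its dropped legs (joint above 0.80 rad), leaning 3.7 to 6.6 degrees, within 30 mm of its place; the bar is at rest over the block, toe under the slab (pad 160 to 230 mm from the block's centre, within 50 mm of the slab's centre line, 45 to 100 mm high) (value of joint prop_legs above 0.8 rad and angle between drying_slab's own z axis and vertical between 0.065 and 0.115 rad and linear speed of drying_slab below 0.01 m/s and linear speed of pry_bar below 0.02 m/s and distance of drying_slab from where it was at the start of the episode below 0.03 m and horizontal distance between pry_bar and fulcrum_block between 0.16 and 0.23 m and y of pry_bar in the frame of drying_slab between -0.05 and 0.05 m and height (world z) of pry_bar between 0.045 and 0.1 m); the robot touches nothing.
It fails at once if the gripper or arm touches the slab or its legs (contact force between any of the arm, the fingers and drying_slab above 1 N).
It fails at once if the slab is shoved more than 40 mm (distance of drying_slab from where it was at the start of the episode above 0.04 m).
It also fails if it takes over 32 s, if anything falls off the work surface, if the arm or the gripper's body presses on something with over 40 N, if the wrist force passes 120 N, or if a joint passes its speed limit or range.

## Working session

There is one attempt and no reset: what is moved stays moved. The work goes in short steps, Python scripts to look and compute and a shell command to move; the robot and the scene stay as the last step left them, time stands still between calls to the robot, and variables do not carry over. Pictures are saved under pics/ and viewed, about 8 in all and at most 12, crops included, and the job is handed in when it is done.

```bash
mkdir -p pics; ls; cat > h.py <<'E'
import numpy as np,cv2,json
from workcell import env, read_camera
def snap(n,f):
    c=read_camera(n); cv2.imwrite(f'pics/{f}.png',c['color']); np.savez(f'pics/{f}.npz',K=c['camera_matrix'],V=c['view'],C=c['color']); return c
def ray(f,u,v):
    d=np.load(f'pics/{f}.npz');K,V=d['K'],d['V']
    p=np.linalg.inv(K)@[u,v,1]; p=np.array([p[0],-p[1],-p[2]])
    R=V[:3,:3]; return -R.T@V[:3,3], R.T@p
def atz(f,u,v,z):
    o,d=ray(f,u,v); return o+d*(z-o[2])/d[2]
def proj(f,P):
    d=np.load(f'pics/{f}.npz');p=d['V']@np.append(P,1);q=d['K']@[p[0],-p[1],-p[2]];return q[:2]/q[2]
E
python3 - <<'E'
from h import *
for n in('scene','side'): snap(n,n+'0')
a=np.hstack([cv2.imread(f'pics/{n}0.png') for n in('scene','side')])
for n in('scene','side'):
    o,_=ray(n+'0',0,0);print(n,o,[atz(n+'0',u,v,0).round(2) for u,v in((256,192),(256,350))])
print(env.get_obs())
E
```

```text
pics
scene [ 0.12563117 -0.43382634  0.73213466] [array([0.65, 0.17, 0.  ]), array([ 0.36, -0.15,  0.  ])]
side [ 1.3476048  -0.35211261  0.83947574] [array([0.45, 0.12, 0.  ]), array([ 0.92, -0.13,  0.  ])]
{'t': 0.1, 'joint_positions': array([ 1.68273559e+00,  4.07425015e-02,  8.39295931e-02, -3.87356601e-04,
       -1.61551240e+00, -3.33698246e-01]), 'qd': array([-1.43195595e-03, -2.19946271e-03,  2.33716329e-03,  1.09632888e-03,
       -1.40415943e-03,  3.57285257e-05]), 'joint_efforts': array([-5.17550783e-03, -3.69349229e+01,  3.48278797e+01,  6.95199564e+00,
       -4.60997384e-03, -4.65145661e-06]), 'position': array([0.13184316, 0.58506572, 0.24939846]), 'ee_rot': array([ 1.96129890e+00, -2.45269824e+00,  1.70673055e-03]), 'contact_force': array([-0.24192371,  0.02586079,  0.23504066]), 'torque': array([-0.04975168,  0.00321284, -0.01005561]), 'gripper_width': 0.08549851487677072}
```

View pics/scene0.png

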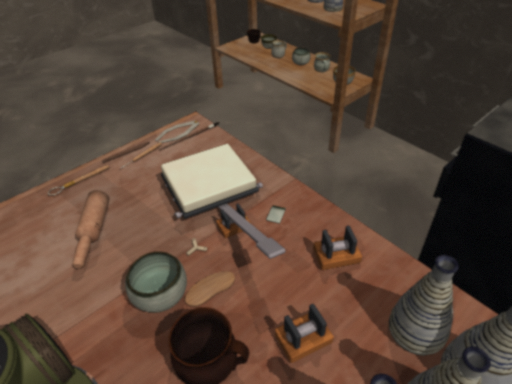

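View pics/side0.png

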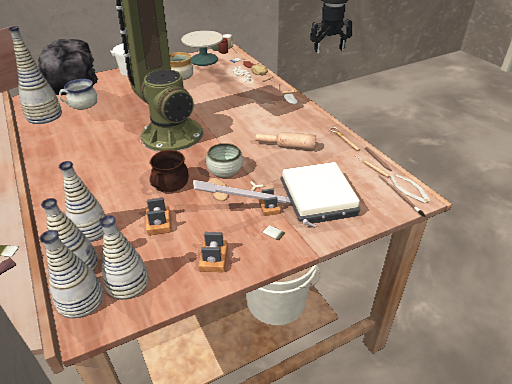

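Three things look like the fulcrum block: scene (230,220), (338,248) and (304,330). In the side view they are at (271,205), (212,252) and (157,216). The one at scene (230,220) lies under the bar and looks smallest, so I take it as the one meant. An enlarged crop should confirm that.

```bash
python3 - <<'E'
from h import *
a=cv2.imread('pics/scene0.png')[140:270,150:300]; b=cv2.imread('pics/side0.png')[155:235,180:370]
a=cv2.resize(a,None,fx=5,fy=5,interpolation=cv2.INTER_CUBIC)[:590]; b=cv2.resize(b,None,fx=4,fy=4,interpolation=cv2.INTER_CUBIC)
cv2.imwrite('pics/ca.png',a);cv2.imwrite('pics/cb.png',b)
E
```

```text
(no output)
```

View pics/ca.png

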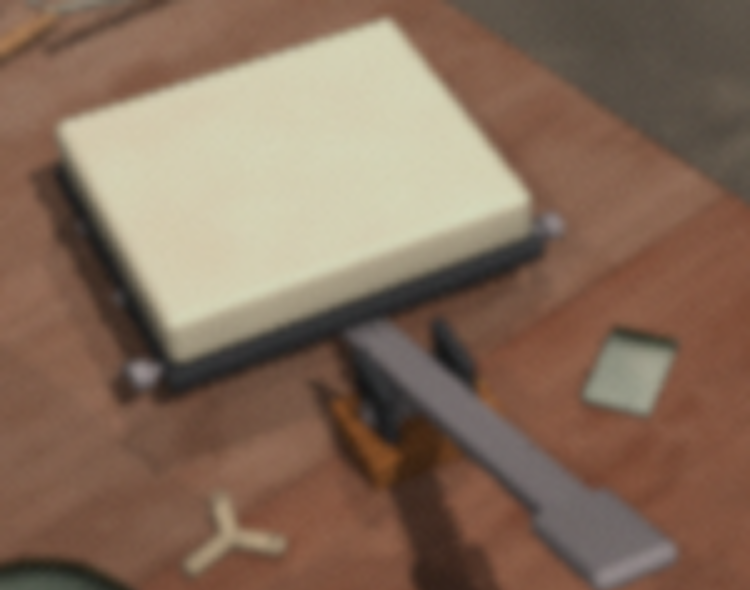

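View pics/cb.png

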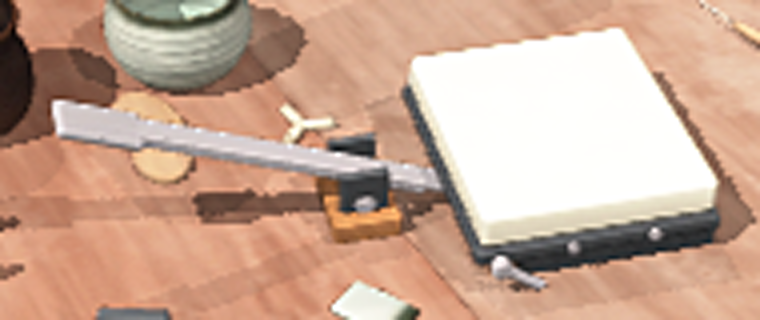

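```bash
python3 - <<'E'
from h import *
from scipy.spatial.transform import Rotation as R
A=lambda x,y:('scene0',149.6+x/5,139.6+y/5); B=lambda x,y:('side0',179.6+x/4,154.6+y/4)
def tri(p,q):
    o1,d1=ray(*p);o2,d2=ray(*q);d1/=np.linalg.norm(d1);d2/=np.linalg.norm(d2)
    s=np.linalg.lstsq(np.c_[d1,-d2],o2-o1,rcond=None)[0];x,y=o1+s[0]*d1,o2+s[1]*d2
    return ((x+y)/2).round(4),round(np.linalg.norm(x-y),4)
print('pad',tri(A(605,530),B(98,121)))
print('pad A@.12',atz(*A(605,530),.12),'B',atz(*B(98,121),.12))
sl=[[tri(A(*a),B(*b))] for a,b in (((60,125),(412,60)),((388,20),(618,32)),((530,200),(716,188)),((172,335),(486,220)))]
for s in sl:print('slab',s)
for a in((60,125),(388,20),(530,200),(172,335)):print(atz(*A(*a),.062))
print('toe at slab edge', atz(*A(362,328),.03),atz(*B(440,180),.03))
print('block A',[atz(*A(*a),.019) for a in ((340,400),(385,480))], [atz(*B(*b),.019) for b in ((330,225),(402,212))])
# other look-alikes' wood width
print([atz('scene0',*p,.019).round(3) for p in((315,241),(322,262),(362,253),(277,331),(290,356),(333,340))])
r=R.from_rotvec(env.get_obs()['ee_rot']).as_matrix();print(r)
E
```

```text
pad (array([ 0.4823, -0.0596,  0.1186]), np.float64(0.0023))
pad A@.12 [ 0.48128051 -0.06178734  0.12      ] B [ 0.4831825  -0.05897597  0.12      ]
slab [(array([0.4648, 0.2289, 0.1095]), np.float64(0.1002))]
slab [(array([0.6198, 0.2503, 0.149 ]), np.float64(0.046))]
slab [(array([0.6919, 0.2623, 0.0252]), np.float64(0.1219))]
slab [(array([ 0.508 ,  0.2685, -0.0596]), np.float64(0.0599))]
[0.50179339 0.36149758 0.062     ]
[0.67986907 0.31294267 0.062     ]
[0.63424042 0.14948848 0.062     ]
[0.45318537 0.19494498 0.062     ]
toe at slab edge [0.5373485  0.16479437 0.03      ] [0.55888803 0.16935928 0.03      ]
block A [array([0.50559047, 0.14373172, 0.019     ]), array([0.488779  , 0.09024521, 0.019     ])] [array([0.55254725, 0.08178892, 0.019     ]), array([0.56522273, 0.13397602, 0.019     ])]
[array([ 0.62 , -0.06 ,  0.019]), array([ 0.587, -0.109,  0.019]), array([ 0.668, -0.153,  0.019]), array([ 0.406, -0.156,  0.019]), array([ 0.388, -0.207,  0.019]), array([ 0.467, -0.24 ,  0.019])]
[[-2.19929099e-01 -9.75515836e-01 -2.13751273e-04]
 [-9.75514594e-01  2.19929161e-01 -1.56264193e-03]
 [ 1.57139209e-03 -1.35152946e-04 -9.99998756e-01]]
```

The crop confirms it. The bar lies over the block at scene (230,220). The other two have bases of about 59x90 mm, so that block is the smallest. The pad centre triangulates to (0.482,-0.060,0.119), against a stated height of 0.120. I'm closing the fingers and crossing over.

```bash
python3 -m inch '[[[0.5,-0.5,0,0],[1.7,-1.4,0,0],[3.9,-3.4,0,0],[6.6,-5.8,0,0],[9.7,-8.5,0,0],[12.7,-11.1,0,0],[15.7,-13.8,0,0],[18.8,-16.4,0,0],[21.8,-19.1,0,0],[24.8,-21.7,0,0],[27.9,-24.4,0,0],[30.9,-27,0,0],[33.9,-29.7,0,0],[37,-32.4,0,0],[40,-35,0,0],[43,-37.7,0,0],[45.8,-40.1,0,0],[48,-42,0,0],[49.1,-43,0,0],[49.7,-43.5,0,0]]]' 0 30
python3 - <<'E'
from h import *
from scipy.spatial.transform import Rotation as R
o=env.get_obs();r=R.from_rotvec(o['ee_rot']).as_matrix();p=o['position']
print(p,o['joint_positions'].round(2),o['contact_force'].round(1),'tool shift cm to pad:',100*r.T@(np.array([.482,-.060,p[2]])-p))
E
```

```text
t: 1.77
position: [0.4472, 0.0025, 0.2498]
ee_rot: [1.957, -2.456, -0.0]
contact_force: [-0.6, -0.5, 0.5]
gripper_width: 0.0
[0.44715763 0.00247081 0.24982048] [ 0.46 -0.38 -0.28  0.   -1.67  0.89] [-0.6 -0.5  0.5] tool shift cm to pad: [ 5.31226638e+00 -4.79017198e+00  6.09985092e-04]
```

```bash
python3 -m inch '[[[1,-0.9,0,0],[2.5,-2.2,0.5,0],[4,-3.6,1.5,0],[5,-4.5,3,0],[5.3,-4.8,5,0],[5.3,-4.8,7,0],[5.3,-4.8,8.5,0],[5.3,-4.8,9.2,0],[5.3,-4.8,9.5,0],[5.3,-4.8,9.5,0],[5.3,-4.8,9.5,0]]]'
python3 - <<'E'
from h import *
snap('side','s1');snap('scene','c1')
a=cv2.resize(cv2.imread('pics/s1.png')[105:225,180:320],None,fx=4,fy=4,interpolation=cv2.INTER_CUBIC)
b=cv2.resize(cv2.imread('pics/c1.png')[165:285,220:280],None,fx=4,fy=4,interpolation=cv2.INTER_CUBIC)
cv2.imwrite('pics/x1.png',np.hstack([a,b]))
E
```

```text
t: 2.68
position: [0.4825, -0.0573, 0.1565]
ee_rot: [-1.962, 2.452, -0.002]
contact_force: [0.1, -0.1, 0.2]
gripper_width: 0.0006
```

View pics/x1.png

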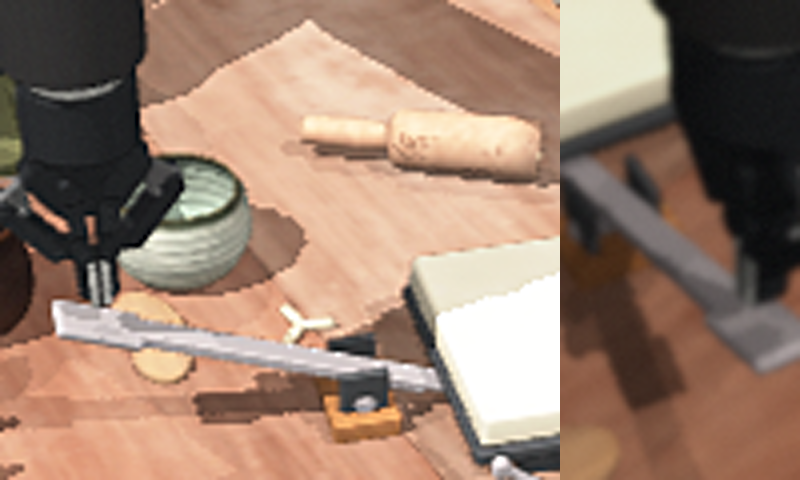

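The closed fingertips are just above the pad, roughly centred (fingertips near crop (102,300)). Now I press, following the pad as it swings outward.

```bash
python3 -m inch '[[[0.3,0,0.6,0],[0.3,0,1.2,0],[0.3,0,1.6,0],[0.4,0,2.1,0],[0.6,0,2.7,0],[0.8,0,3.3,0],[1,0,4,0],[1.2,0,4.7,0],[1.4,0,5.4,0],[1.5,0,6.1,0],[1.6,0,6.8,0],[1.7,0,7.5,0],[1.8,0,8.1,0],[1.8,0,8.7,0],[1.8,0,9.2,0],[1.8,0,9.6,0],[1.8,0,9.9,0],[1.8,0,10.1,0],[1.8,0,10.2,0],[1.8,0,10.2,0]]]'
python3 - <<'E'
from h import *
snap('side','s2');snap('scene','c2')
a=cv2.resize(cv2.imread('pics/s2.png')[125:225,180:370],None,fx=4,fy=4,interpolation=cv2.INTER_CUBIC)
cv2.imwrite('pics/x2.png',a)
E
```

```text
t: 4.45
position: [0.4782, -0.0762, 0.0536]
ee_rot: [1.961, -2.453, 0.003]
contact_force: [-0.8, -5.0, 8.0]
gripper_width: -0.0002
```

View pics/x2.png

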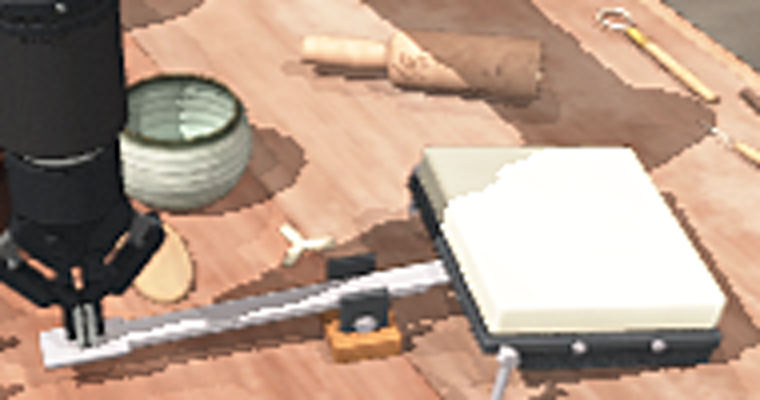

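The slab's front is up and the visible leg (crop (500,370)) has swung down square. I hold briefly, then ease the bar up slowly and clear.

```bash
python3 -m inch '[[[0,0,0,0],[0,0,0,0],[0,0,0,0],[-0.1,0,-0.3,0],[-0.1,0,-0.6,0],[-0.1,0,-0.9,0],[-0.1,0,-1.2,0],[-0.2,0,-1.5,0],[-0.2,0,-1.8,0],[-0.2,0,-2.1,0],[-0.3,0,-2.4,0],[-0.3,0,-2.7,0],[-0.3,0,-3,0],[-0.4,0,-3.3,0],[-0.4,0,-3.6,0],[-0.4,0,-4,0],[-0.4,0,-4.6,0],[-0.4,0,-5.5,0],[-0.4,0,-7,0],[-0.4,0,-9,0]]]'
python3 -m inch '[[[0,0,-2,0],[0,0,-4,0],[0,0,-6,0],[0,0,-7,0],[0,0,-7.5,0],[0,0,-7.5,0],[0,0,-7.5,0],[0,0,-7.5,0]]]'
python3 - <<'E'
from h import *
snap('side','s3');snap('scene','c3')
a=cv2.resize(cv2.imread('pics/s3.png')[145:240,180:370],None,fx=4,fy=4,interpolation=cv2.INTER_CUBIC)[:340]
b=cv2.resize(cv2.imread('pics/c3.png')[135:265,150:340],None,fx=4,fy=4,interpolation=cv2.INTER_CUBIC)
cv2.imwrite('pics/x3.png',a);cv2.imwrite('pics/x4.png',b)
E
```

```text
t: 6.22
position: [0.4781, -0.0712, 0.1428]
ee_rot: [1.96, -2.452, -0.003]
contact_force: [0.3, 0.0, -0.5]
gripper_width: 0.0002
t: 6.88
position: [0.4786, -0.0711, 0.2168]
ee_rot: [1.961, -2.452, -0.002]
contact_force: [-1.2, -0.2, -0.6]
gripper_width: 0.0
```

View pics/x3.png

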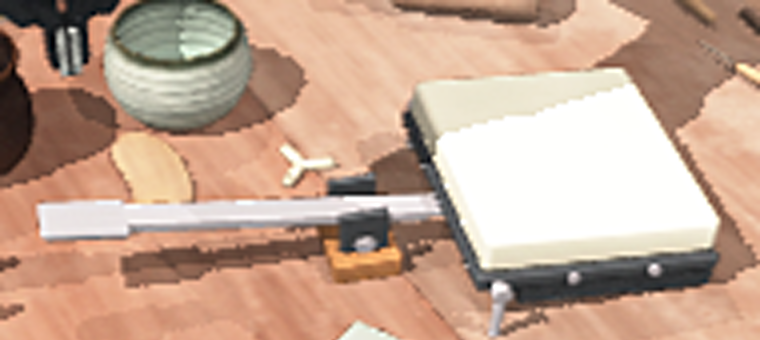

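View pics/x4.png

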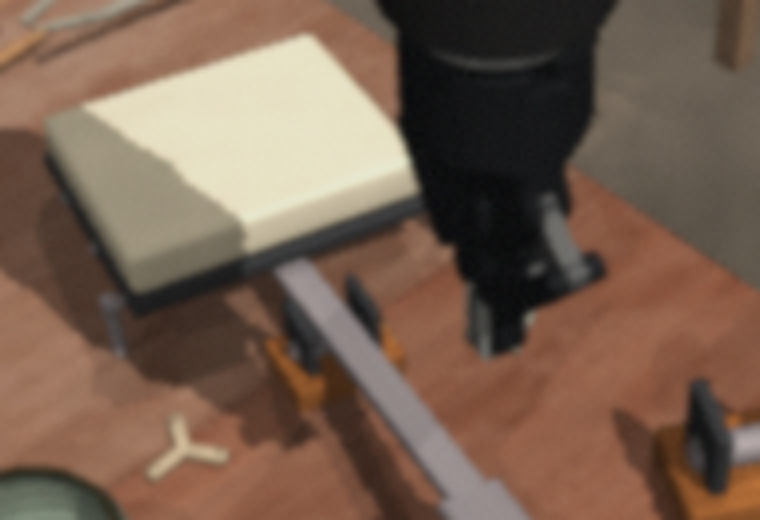

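The slab stands on both legs: they show at side crop (497,310) and scene crop (115,325). The bar rests nearly level with its toe under the lip. I'll check the pad's position and that everything is still, then hand in.

```bash
python3 - <<'E'
from h import *
p=atz('side0' if 0 else 's3',179.6+83/4,144.6+215/4,.07);print('pad at z=.07',p, 'from block', np.hypot(*(p[:2]-[.53,.118])))
u=np.array([.277,.961]);d=p[:2]-[.567,.255];print('along',d@u,'lateral',d[0]*u[1]-d[1]*u[0])
c=snap('side','s4');print('motion px diff',np.abs(c['color'].astype(int)-np.load('pics/s3.npz')['C'])[180:240,180:370].mean())
print(env.get_obs()['contact_force'],env.get_obs()['t']); env.sign_off()
E
```

```text
pad at z=.07 [ 0.47386968 -0.07118222  0.07      ] from block 0.19733353869856243
along -0.3392582128686382 lateral 0.0008542410713764798
motion px diff 0.7061695906432749
[-0.36461592 -0.28613512  0.39494611] 7.0333
the job is handed in; nothing more can be done
```

The slab is propped on its dropped legs, and I handed the job in at about 7.0 s of the 32 s allowed. No verdict was reported. I pressed the bar's pad down about 85 mm with the closed fingertips, at about 8–9 N, until the legs swung under. Then I let the bar up slowly and lifted the gripper clear.

**Last checks:**
- **Legs and slab:** both legs show square under the slab. Its rear lower corner is at the same pixel as before, so I saw no shift. I did not measure the lean angle or the leg joint directly.
- **Bar:** it lies nearly level over the block with its toe under the lip. The pad is about 197 mm from the block's centre and about 1 mm off the slab's centre line. These figures assume the stated 70 mm rest height, which I did not measure, and use an approximate block centre.
- **Stillness and contact:** two pictures taken just before hand-in were nearly identical. The tool force was only noise (below 0.5 N), with the gripper about 13 cm above the pad.

**Disagreement:** my first attempt to locate the slab's corners from both cameras failed because I matched the wrong corners between the views. I did not use those results. The slab's position came from the scene camera alone, at the slab's stated 62 mm height.

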